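# Size a bottle-neck collar on the step mandrel and set the size selector

## Robot

A 6-joint arm with a two-finger parallel gripper is mounted at the origin on the work surface. World frame = base frame: x ahead of the robot, y to its left, z up, the work surface at z = 0. Lengths are in m, angles in degrees, forces in N, time in s.
With the tool pointing down it reaches from about 0.35 to 0.95 m from the base axis. Payload 17.4 kg.
Tool frame: the origin (TCP) lies at the very end of the fingers, on their centre line; the grasp point (between the pads) lies 19 mm behind it (ctrl.grip_depth is the distance from the TCP to the grasp point, in m); z points along the fingers, y is the line along which they close (so a half turn about z gives the same grasp; the last joint's range is limited). The gripper opens to 93 mm and grips with 3 to 60 N. Pads are 15 mm wide; open, the fingers measure 128 mm over their backs; the gripper's body (75 mm by 188 mm) begins 65 mm behind the grasp point.
Start: joints at [-77.567, 6.646, 82.598, -0, 90.757, -2.166], TCP at [0.17, -0.653, 0.219] pointing down, gripper open.
Joint ranges: [-162.19, 162.19], [-47.58, 125.68], [4.15, 143.07], [-65.23, 245.23], [0.69, 171.88], [-170.13, 170.13]. Speed limits (degrees/s): [108.29, 108.29, 127.2, 180, 180, 180].

## Interface

Orientations are given as a 3x3 rotation matrix whose columns are the frame's x, y, z axes.
In Python, from bench import status, viewer, ctrl gives the robot as it stands. The module is installed in compiled form; this text tells all that it offers.
- The arm moves only by the shell command python3 -m creep 'ROWS'. ROWS is JSON, a list of rows, each a list of 7 numbers: the turn, a rotation vector about the tool's x, y, z in degrees, then the shift along the tool's x, y, z in cm, then the closure, from 0 (fully open) to 1 (shut). In form: [[rx, ry, rz, x, y, z, claw], ...]. A call has 1 to 10 rows; each row is the pose to reach, as a shift and turn from the pose commanded when the call began, along the tool's axes at that moment; what a row does not reach only later rows make up. A row lasts 1/10 s, in which the tool goes at most 50 mm and 8.59 degrees, less where a joint would pass 70% of its speed; a pose out of reach is approached as far as the arm can. A call with a gripper value outside its range is refused whole. The fingers move at their own pace and stop on an object; the grip force is fixed at half the most. Time passes only in rows, so rows that repeat a pose let the fingers close. It gives the time, the measured TCP pose, the force, the opening and the grip force at its end, in the units of the state.
- status.get_obs(): the state, without advancing time (a new reading comes with each control period).
- viewer.capture(name): name is "scene" or "top"; returns the picture (400x640x3 uint8, red, green, blue); there is no depth.
- viewer.get_calibration(name): a dict with "camera_matrix" (3x3 intrinsics, pixels), "world_to_cam" (4x4, takes a point from world to camera coordinates). Camera axes: x right, y down, z forward; pixel columns grow to the right and rows downward; lengths in m; the calibration is good to about 2 mm. A picture is of the moment at which its call begins. get_calibration takes no time and is no camera call.
- ctrl.close_job(): hands the job in; it is judged then, once.
The state is a dict: "time": time; "joint_pos": joint angles; "qd": joint speeds; "joint_torque": joint torques, N m; "tool_pos": TCP position; "orientation": TCP orientation; "wrist_force": force on the tool from outside, world axes, zero at the start; "moment": the same for the moment, N m; "gripper_width": finger opening in m; "gripper_force": force on a finger pad.
Only numpy, scipy, OpenCV 4.12 (cv2) and the standard library are available. Lean on these libraries where they do the work, as an engineer would, in place of code of your own. Each camera call takes 0.05 s, during which the arm holds its last target. There are 200 camera calls.

## Task

Take the brass collar from the yellow napkin, slide it down over the sprung step-taper mandrel, held all the way and never let drop, and press it gently until it is truly stopped: level, fully home, the mandrel visibly sinking several millimetres (about 6 to 12 N) for half a second, but never rammed against the bottom of its spring. Leave the collar seated there, read the colour band in which it stopped, and then move the black slide of the size selector into the field of the same colour and let go. The two spare collars stay on the brown mat; do not disturb the bottles, jar, cup and stick.

Things in the scene. Friction and masses are not known exactly. Their poses are not given: they have to be found in the camera images.
- collar_a: loose brass bottle-neck collar (plain flat ring), 44 mm outside diameter, 10 mm high, about 50 g; origin at the centre of its underside, z up. The three collars differ only in bore, which is not marked: one each of 21, 27 and 33 mm, and which is which is not told. At the start one lies on the yellow napkin (the one to size), the other two on the brown mat.
- collar_b: loose brass bottle-neck collar (plain flat ring), 44 mm outside diameter, 10 mm high, about 50 g; origin at the centre of its underside, z up. The three collars differ only in bore, which is not marked: one each of 21, 27 and 33 mm, and which is which is not told. At the start one lies on the yellow napkin (the one to size), the other two on the brown mat.
- collar_c: loose brass bottle-neck collar (plain flat ring), 44 mm outside diameter, 10 mm high, about 50 g; origin at the centre of its underside, z up. The three collars differ only in bore, which is not marked: one each of 21, 27 and 33 mm, and which is which is not told. At the start one lies on the yellow napkin (the one to size), the other two on the brown mat.
- napkin: yellow napkin with white flowers, fixed flat on the table, 220 x 220 x 2 mm; origin at the centre of its underside. The collar to size lies on it, within about 60 mm of its centre
- spare_mat: brown squared mat, fixed flat on the table, 100 (x) x 180 (y) x 2 mm; origin at the centre of its underside. The two spare collars lie on it and stay there
- gauge: white foot of the sizing gauge, fixed to the table, upright: disc 90 mm across at the bottom, 10 mm high, tapering to a 48 mm pillar from 18 to 45 mm height; origin at the centre of its underside
- mandrel: upright step-taper mandrel in the gauge's pillar; origin on its axis level with the pillar's top (45 mm over the table when up), z up. Nose tip (6 mm diameter) 112 mm over the origin. Sprung: starts to sink at about 2 N, then 0.8 N per mm, bottoms out hard after 16 mm (about 14 N); no sideways play, returns slowly (damped). Below the bands a bare shaft, 36 mm diameter, up to 32 mm
- step_green (a point): point on the mandrel's axis where the underside of a 33 mm bore collar rests when fully home: 34.5 mm over the mandrel's origin. Green band: cone from 36 mm diameter (at 32 mm height) to 30 mm (at 37), then a 30 mm cylinder up to 53. The colour shows just above and below a collar seated there
- step_orange (a point): same for the orange band and a 27 mm bore: 55.5 mm over the mandrel's origin. Cone from 30 mm diameter (at 53) to 24 mm (at 58), then a 24 mm cylinder up to 74
- step_blue (a point): same for the blue band and a 21 mm bore: 76.5 mm over the mandrel's origin. Cone from 24 mm diameter (at 74) to 18 mm (at 79), then an 18 mm cylinder up to 95; above it the bare nose, tapering to the tip
- selector (a joint): position of the size selector's slide in m, 0 to 0.14; it stays where it is left and takes about 1.5 N plus a little drag to move. Parked at the grey end, 0 to 0.012, at the start. Fields, by the slide's centre: blue 0.022 to 0.058 (middle 0.04), orange 0.062 to 0.098 (middle 0.08), green 0.102 to 0.138 (middle 0.12)
- selector_top (a point): centre of the top face of the selector's black grip, a block 28 (x) x 20 (y) x 40 (z) mm whose top is 54 mm over the table; +y of this frame is the direction in which the joint value grows (level). It stands on a 40 mm wide, 14 mm high track along y; the coloured fields lie beside the track on its +x side, 12 mm high, a white line on the grip points at them
- bottle_blue: bystander: small blue bottle with black cap, 28 mm across, 72 mm tall; origin at the centre of its underside
- bottle_amber: bystander: small amber bottle with white cap, 28 mm across, 66 mm tall; origin at the centre of its underside
- bottle_green_cap: bystander: small amber bottle with green cap, 28 mm across, 70 mm tall; origin at the centre of its underside
- bottle_red_cap: bystander: small blue bottle with red cap, 30 mm across, 75 mm tall; origin at the centre of its underside
- jar_amber: bystander: amber jar with black lid, 54 mm across, 50 mm tall; origin at the centre of its underside
- beaker: bystander: clear measuring cup, 52 mm across, 55 mm tall; origin at the centre of its underside
- stick: bystander: wooden stirring stick lying flat, 12 x 130 x 5 mm, long along its y; origin at the centre of its underside
Things that resemble listed ones, but are neither listed nor needed, are in the scene too. Leave any purple look-alike of the collar_a alone.

How it is judged (in metres and radians):
On the way, in this order (a step that is already met when the one before it is completed fails the run):
1. the collar from the napkin sits fully home on its step of the mandrel, level, and is pressed down with more than 4 N for 0.3 s (((z of collar_a in the frame of mandrel between 0.0735 and 0.0795 m and horizontal distance between collar_a and mandrel below 0.003 m and angle between collar_a's own z axis and vertical below 0.12 rad and horizontal distance between each of collar_b, collar_c and spare_mat below 0.085 m and height (world z) of each of collar_b, collar_c below 0.01 m and contact force between collar_a and mandrel above 4 N) or (z of collar_b in the frame of mandrel between 0.0525 and 0.0585 m and horizontal distance between collar_b and mandrel below 0.003 m and angle between collar_b's own z axis and vertical below 0.12 rad and horizontal distance between each of collar_a, collar_c and spare_mat below 0.085 m and height (world z) of each of collar_a, collar_c below 0.01 m and contact force between collar_b and mandrel above 4 N) or (z of collar_c in the frame of mandrel between 0.0315 and 0.0375 m and horizontal distance between collar_c and mandrel below 0.003 m and angle between collar_c's own z axis and vertical below 0.12 rad and horizontal distance between each of collar_a, collar_b and spare_mat below 0.085 m and height (world z) of each of collar_a, collar_b below 0.01 m and contact force between collar_c and mandrel above 4 N))), for 0.3 s.
2. the selector's slide stands in the field of the band's colour while the collar is still seated (((z of collar_a in the frame of mandrel between 0.0735 and 0.0795 m and horizontal distance between collar_a and mandrel below 0.003 m and angle between collar_a's own z axis and vertical below 0.12 rad and value of joint selector between 0.025 and 0.055 m) or (z of collar_b in the frame of mandrel between 0.0525 and 0.0585 m and horizontal distance between collar_b and mandrel below 0.003 m and angle between collar_b's own z axis and vertical below 0.12 rad and value of joint selector between 0.065 and 0.095 m) or (z of collar_c in the frame of mandrel between 0.0315 and 0.0375 m and horizontal distance between collar_c and mandrel below 0.003 m and angle between collar_c's own z axis and vertical below 0.12 rad and value of joint selector between 0.105 and 0.135 m))), for 0.2 s.
At the end, for the whole second after the job is handed in: The napkin's collar rests still on the mandrel, home on its step (height within 3 mm, within 3 mm of the axis, tilt under 0.12 rad); the slide is within 15 mm of the middle of the field of that colour; both other collars lie on the brown mat within 85 mm of its centre (((z of collar_a in the frame of mandrel between 0.0735 and 0.0795 m and horizontal distance between collar_a and mandrel below 0.003 m and angle between collar_a's own z axis and vertical below 0.12 rad and value of joint selector between 0.025 and 0.055 m and horizontal distance between each of collar_b, collar_c and spare_mat below 0.085 m and height (world z) of each of collar_b, collar_c below 0.01 m and linear speed of collar_a below 0.02 m/s) or (z of collar_b in the frame of mandrel between 0.0525 and 0.0585 m and horizontal distance between collar_b and mandrel below 0.003 m and angle between collar_b's own z axis and vertical below 0.12 rad and value of joint selector between 0.065 and 0.095 m and horizontal distance between each of collar_a, collar_c and spare_mat below 0.085 m and height (world z) of each of collar_a, collar_c below 0.01 m and linear speed of collar_b below 0.02 m/s) or (z of collar_c in the frame of mandrel between 0.0315 and 0.0375 m and horizontal distance between collar_c and mandrel below 0.003 m and angle between collar_c's own z axis and vertical below 0.12 rad and value of joint selector between 0.105 and 0.135 m and horizontal distance between each of collar_a, collar_b and spare_mat below 0.085 m and height (world z) of each of collar_a, collar_b below 0.01 m and linear speed of collar_c below 0.02 m/s))); the robot touches nothing.
It fails at once if the collar is dropped onto the mandrel (faster than 0.35 m/s while around it) ((linear speed of collar_a above 0.35 m/s and horizontal distance between collar_a and mandrel below 0.012 m and z of collar_a in the frame of mandrel below 0.11 m) or (linear speed of collar_b above 0.35 m/s and horizontal distance between collar_b and mandrel below 0.012 m and z of collar_b in the frame of mandrel below 0.11 m) or (linear speed of collar_c above 0.35 m/s and horizontal distance between collar_c and mandrel below 0.012 m and z of collar_c in the frame of mandrel below 0.11 m)).
It fails at once if the mandrel is pushed with more than 30 N (rammed past the end of its spring) (contact force between anything else and mandrel above 30 N).
It fails at once if a bottle, the jar, the cup or the stick is moved by more than 30 mm (distance of any of bottle_blue, bottle_amber, bottle_green_cap, bottle_red_cap, jar_amber, beaker, stick from where it was at the start of the episode above 0.03 m).
It also fails if it takes over 58 s, if anything falls off the work surface, if the arm or the gripper's body presses on something with over 40 N, if the wrist force passes 120 N, or if a joint passes its speed limit or range.

## Working session

There is one attempt and no reset: what is moved stays moved. The work goes in short steps, Python scripts to look and compute and a shell command to move; the robot and the scene stay as the last step left them, time stands still between calls to the robot, and variables do not carry over. Pictures are saved under pics/ and viewed, at most 10 in all, crops included, and the job is handed in when it is done.

```bash
mkdir -p pics; cat > h.py <<'E'
import numpy as np, cv2
from bench import status, viewer, ctrl
def cal(n):
    c=viewer.get_calibration(n); return np.array(c["camera_matrix"]),np.array(c["world_to_cam"])
def proj(n,p):
    K,T=cal(n); q=K@(T@np.r_[p,1])[:3]; return q[:2]/q[2]
def atz(n,uv,z):
    K,T=cal(n); R,t=T[:3,:3],T[:3,3]; c=-R.T@t; d=R.T@np.linalg.solve(K,np.r_[uv,1]); return c+d*(z-c[2])/d[2]
def tri(a,b):
    L=[]
    for n,uv in (("scene",a),("top",b)):
        K,T=cal(n); P=K@T[:3]; L+= [uv[0]*P[2]-P[0],uv[1]*P[2]-P[1]]
    v=np.linalg.svd(np.array(L))[2][-1]; return v[:3]/v[3]
def save(n,f,box=None,s=1):
    im=viewer.capture(n)[:,:,::-1]
    if box: im=im[box[1]:box[3],box[0]:box[2]]
    cv2.imwrite(f,cv2.resize(im,None,fx=s,fy=s,interpolation=cv2.INTER_CUBIC))
E
python3 - <<'E'
from h import *
save("scene","pics/s0.png",s=1.25); save("top","pics/t0.png",s=1.25)
for n in("scene","top"):
    K,T=cal(n); print(K.round(1).tolist(), T.round(3).tolist(), (-T[:3,:3].T@T[:3,3]).round(3))
o=status.get_obs(); print(o["tool_pos"],o["orientation"],o["time"],ctrl.grip_depth)
E
```

```text
[[403.6, 0.0, 314.9], [0.0, 403.6, 197.2], [0.0, 0.0, 1.0]] [[0.371, 0.929, -0.019, -0.172], [0.626, -0.265, -0.733, -0.26], [-0.686, 0.26, -0.68, 1.38], [0.0, 0.0, 0.0, 1.0]] [ 1.173 -0.267  0.744]
[[426.1, 0.0, 321.3], [0.0, 426.1, 196.6], [0.0, 0.0, 1.0]] [[0.019, -1.0, 0.024, -0.056], [-0.984, -0.023, -0.176, 0.558], [0.176, -0.02, -0.984, 0.922], [0.0, 0.0, 0.0, 1.0]] [ 0.388 -0.025  1.007]
[ 0.17008503 -0.65303554  0.21798707] [[ 9.67708994e-01  2.52069931e-01 -2.30100995e-04]
 [ 2.52070034e-01 -9.67708461e-01  1.01630030e-03]
 [ 3.35080677e-05 -1.04148451e-03 -9.99999457e-01]] 0.1 0.0188
```

View pics/s0.png

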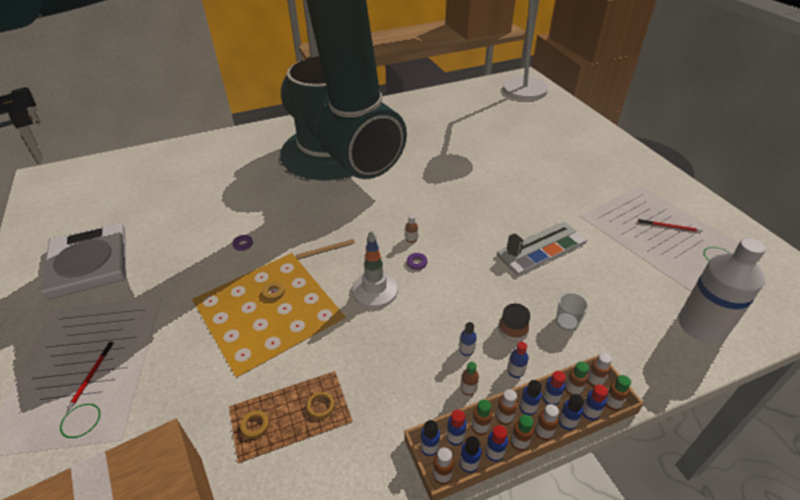

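View pics/t0.png

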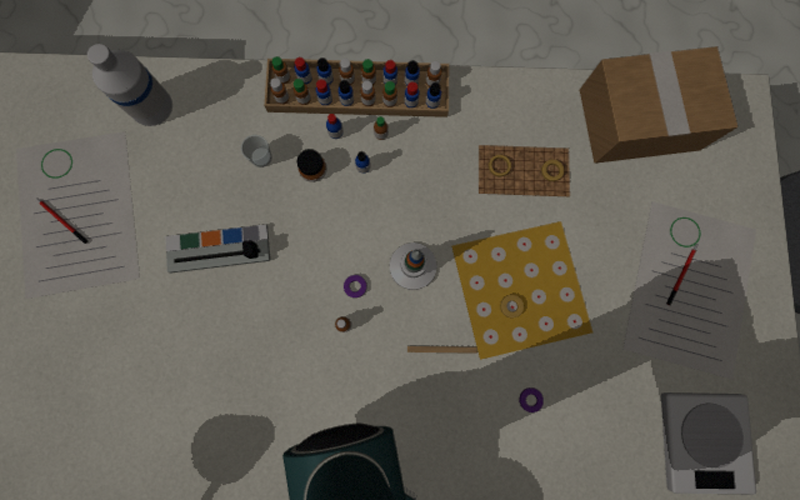

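Scene view: candidates for the collar are the brass one on the napkin at (272,292), the spares on the mat at (255,425) and (320,404), and purple rings at (243,242) and (417,261). I choose the napkin one. In the top view it is at (512,305), the mandrel tip at (415,258) and the grip at (250,249). Next, a close crop montage.

```bash
python3 - <<'E'
from h import *
S=viewer.capture("scene")[:,:,::-1]; T=viewer.capture("top")[:,:,::-1]
def c(im,x,y):
    a=cv2.resize(im[y:y+64,x:x+64],None,fx=4,fy=4,interpolation=cv2.INTER_CUBIC)
    for k in range(0,64,10): cv2.putText(a,str(x+k),(4*k,8),0,.28,(0,255,255),1); cv2.putText(a,str(y+k),(0,4*k+8),0,.28,(0,255,255),1); a[::8,4*k]=(0,255,255); a[4*k,::8]=(0,255,255)
    return a
cv2.imwrite("pics/m0.png",np.vstack([np.hstack([c(S,188,202),c(S,270,182),c(S,392,170)]),np.hstack([c(T,378,212),c(T,300,182),c(T,168,172)])]))
cv2.imwrite("S.png",S);cv2.imwrite("T.png",T)
E
```

```text
(no output)
```

View pics/m0.png

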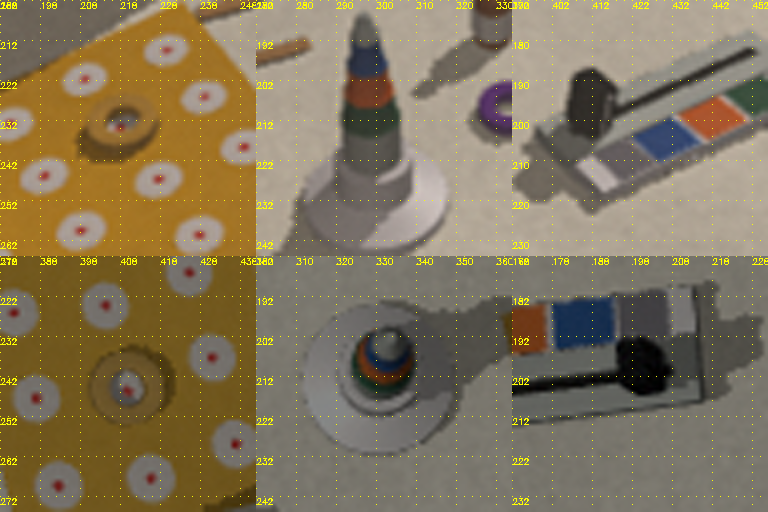

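```bash
python3 - <<'E'
from h import *
for n,a,b in (("collar",(218.2,231),(409.7,244.7)),("tip",(296.7,185.2),(333.7,202.5)),("foot",(299.5,231.5),(331,211)),("grip",(411.5,189),(200.5,197))):
    p=tri(a,b); print(n,p.round(4),[ (proj(k,p)-q).round(1) for k,q in (("scene",a),("top",b))])
print("foot z.01 top",atz("top",(331.3,212.7),.0),"scene",atz("scene",(299.5,231.5),.0))
print("collar z.012",atz("top",(409.7,244.5),.012),atz("scene",(218.2,231),.012),"tip",atz("top",(333.7,202.5),.157),atz("scene",(296.7,185.2),.157))
# selector direction: field centres at blue / orange in top
print("fields", [atz("top",u,.012) for u in ((168+72/4,172+70/4),(168+16/4,172+75/4))])
E
```

```text
collar [ 0.4564 -0.2529  0.0139] [array([-0.3, -0. ]), array([-0.3, -0.1])]
tip [ 0.5285 -0.0666  0.1576] [array([-0.5,  0. ]), array([-0.4, -0.1])]
foot [ 0.5323 -0.0682  0.0104] [array([-0.3,  0. ]), array([-0.3, -0.1])]
grip [0.5506 0.2278 0.0616] [array([-0.7,  0.2]), array([-0.7, -0.3])]
foot z.01 top [ 0.52952393 -0.07003695  0.        ] scene [ 5.23443743e-01 -6.46423584e-02 -1.11022302e-16]
collar z.012 [ 0.45687512 -0.25396215  0.012     ] [ 0.45482992 -0.25224319  0.012     ] tip [ 0.52836428 -0.06752823  0.157     ] [ 0.52822002 -0.06549673  0.157     ]
fields [array([0.57555499, 0.27464054, 0.012     ]), array([0.57179114, 0.30718352, 0.012     ])]
```

```bash
python3 - <<'E'
from h import *
th=np.linspace(0,2*np.pi,60)
def circ(c,r,z): return [(c[0]+r*np.cos(t),c[1]+r*np.sin(t),z) for t in th]
C=(.456,-.2531); M=(.5284,-.0668); G=np.array((.5485,.2278)); a=np.radians(7.0)
ex=np.array((np.cos(a),np.sin(a))); ey=np.array((-ex[1],ex[0]))
def rect(cx,hx,hy0,hy1,z):
    return [(*(G+ex*u+ey*v),z) for u,v in ((cx-hx,hy0),(cx+hx,hy0),(cx+hx,hy1),(cx-hx,hy1),(cx-hx,hy0))]
L=[circ(C,.022,.012),circ(C,.0105,.012),circ(M,.045,.01),circ(M,.024,.045),circ(M,.003,.157),circ(M,.015,.098),rect(0,.014,-.01,.01,.054),rect(0,.02,-.02,.15,.014)]
K=6
def mk(f,n,boxes):
    im=cv2.imread(f); o=[]
    big=cv2.resize(im,None,fx=K,fy=K,interpolation=cv2.INTER_CUBIC); big=np.clip(big*1.5,0,255).astype(np.uint8)
    for l in L: cv2.polylines(big,[np.int32([(proj(n,p)+.5)*K for p in l])],False,(255,0,255),1)
    return np.hstack([big[y*K:(y+44)*K,x*K:(x+44)*K] for x,y in boxes])
cv2.imwrite("pics/o0.png",np.vstack([mk("S.png","scene",[(196,208),(276,188),(395,175)]),mk("T.png","top",[(388,222),(311,190),(180,180)])]))
E
```

```text
(no output)
```

View pics/o0.png

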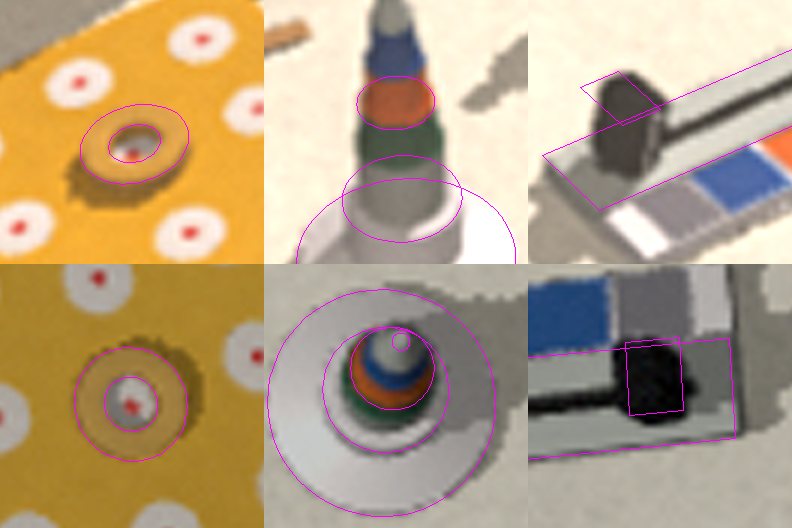

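The overlay fits. The napkin collar is at (0.456, -0.253) with a bore that looks like 21 mm, the mandrel axis at (0.528, -0.067), and the grip at about (0.546, 0.232). The measured heights agree with the text: collar top 0.012–0.014 and tip 0.157.

```bash
python3 -m creep '[[0,0,0,37.8,-31.5,12,0],[0,0,0,37.8,-31.5,12,0],[0,0,0,37.8,-31.5,12,0],[0,0,0,37.8,-31.5,12,0],[0,0,0,37.8,-31.5,12,0],[0,0,0,37.8,-31.5,12,0],[0,0,0,37.8,-31.5,12,0],[0,0,0,37.8,-31.5,12,0],[0,0,0,37.8,-31.5,12,0],[0,0,0,37.8,-31.5,12,0]]'; python3 -c "
from bench import status
o=status.get_obs();print(o['tool_pos'],o['orientation'].round(4) if hasattr(o['orientation'],'round') else o['orientation'])"
```

```text
time: 1.2
tool_pos: [0.4536, -0.2564, 0.0999]
orientation: [[0.968, 0.252, 0.0], [0.252, -0.968, -0.0], [0.0, 0.0, -1.0]]
wrist_force: [1.0, -0.4, 1.0]
gripper_width: 0.093
gripper_force: 0.0
[ 0.45362367 -0.25639274  0.09988806] [[ 9.677e-01  2.520e-01  4.000e-04]
 [ 2.520e-01 -9.677e-01 -3.000e-04]
 [ 3.000e-04  4.000e-04 -1.000e+00]]
```

```bash
python3 -m creep '[[0,0,0,0,0,3,0],[0,0,0,0,0,5,0],[0,0,0,0,0,7,0],[0,0,0,0,0,8.5,0],[0,0,0,0,0,9.3,0],[0,0,0,0,0,9.3,0],[0,0,0,0,0,9.3,0],[0,0,0,0,0,9.3,0]]'
```

```text
time: 2.0
tool_pos: [0.4533, -0.2586, 0.0081]
orientation: [[0.968, 0.252, 0.001], [0.252, -0.968, -0.001], [0.001, 0.001, -1.0]]
wrist_force: [-0.0, -0.4, -0.1]
gripper_width: 0.0931
gripper_force: 0.0
```

```bash
python3 -c "
from h import *
S=viewer.capture('scene')[208:258,178:258,::-1];T=viewer.capture('top')[215:265,370:450,::-1]
f=lambda a:np.clip(cv2.resize(a,None,fx=5,fy=5,interpolation=2)*1.4,0,255)
cv2.imwrite('pics/g0.png',np.hstack([f(S),f(T)]))"
```

```text
[ WARN:0@1.484] global loadsave.cpp:1063 imwrite_ Unsupported depth image for selected encoder is fallbacked to CV_8U.
```

View pics/g0.png

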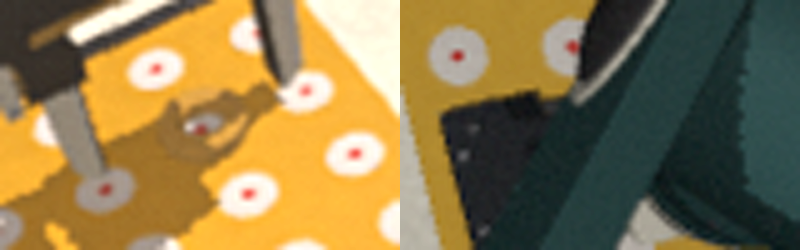

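The fingers straddle the napkin's collar: tips at (90,165) and (285,85), ring at (210,125) in the scene crop. The TCP is a few mm short, so I'll correct that.

```bash
python3 -m creep '[[0,0,0,0.4,-0.46,0.2,0],[0,0,0,0.4,-0.46,0.3,0],[0,0,0,0.4,-0.46,0.3,0]]'
```

```text
time: 2.4
tool_pos: [0.4556, -0.2525, 0.004]
orientation: [[0.968, 0.252, -0.0], [0.252, -0.968, 0.0], [-0.0, -0.0, -1.0]]
wrist_force: [0.3, 0.8, 0.4]
gripper_width: 0.0928
gripper_force: 0.0
```

```bash
python3 -m creep '[[0,0,0,0,0,0,1],[0,0,0,0,0,0,1],[0,0,0,0,0,0,1],[0,0,0,0,0,0,1],[0,0,0,0,0,0,1],[0,0,0,0,0,0,1],[0,0,0,0,0,0,1],[0,0,0,0,0,0,1]]'
```

```text
time: 3.2
tool_pos: [0.4556, -0.2528, 0.0042]
orientation: [[0.968, 0.252, -0.0], [0.252, -0.968, 0.0], [-0.0, -0.0, -1.0]]
wrist_force: [-0.1, 0.4, 0.5]
gripper_width: 0.0425
gripper_force: 29.9
```

```bash
python3 -m creep '[[0,0,0,0,0,-2,1],[0,0,0,0,0,-5,1],[0,0,0,0,0,-9,1],[0,0,0,0,0,-13,1],[0,0,0,0,0,-17,1],[0,0,0,0,0,-18.5,1],[0,0,0,0,0,-18.5,1],[0,0,0,0,0,-18.5,1]]' && python3 -m creep '[[0,0,0,2,-3,0,1],[0,0,0,4.5,-6.2,0,1],[0,0,0,7,-9.7,0,1],[0,0,0,9.5,-13.1,0,1],[0,0,0,11,-15.2,0,1],[0,0,0,11.7,-16.2,0,1],[0,0,0,11.7,-16.2,0,1],[0,0,0,11.7,-16.2,0,1],[0,0,0,11.7,-16.2,0,1],[0,0,0,11.7,-16.2,0,1]]'
python3 - <<'E'
from h import *
f=lambda a:np.clip(cv2.resize(a,None,fx=5,fy=5,interpolation=2)*1.4,0,255).astype('uint8')
S=viewer.capture('scene')[150:240,260:340,::-1];T=viewer.capture('top')[160:250,290:370,::-1]
cv2.imwrite('pics/g1.png',np.hstack([f(S),f(T)]))
E
```

```text
time: 4.0
tool_pos: [0.4553, -0.2526, 0.1876]
orientation: [[0.968, 0.252, -0.001], [0.252, -0.968, 0.001], [-0.001, -0.001, -1.0]]
wrist_force: [-0.3, 0.2, -1.2]
gripper_width: 0.0425
gripper_force: 29.9
time: 5.0
tool_pos: [0.5277, -0.0675, 0.1891]
orientation: [[0.968, 0.251, -0.0], [0.251, -0.968, -0.0], [-0.0, 0.0, -1.0]]
wrist_force: [-0.4, -0.5, -0.8]
gripper_width: 0.0423
gripper_force: 29.9
```

View pics/g1.png

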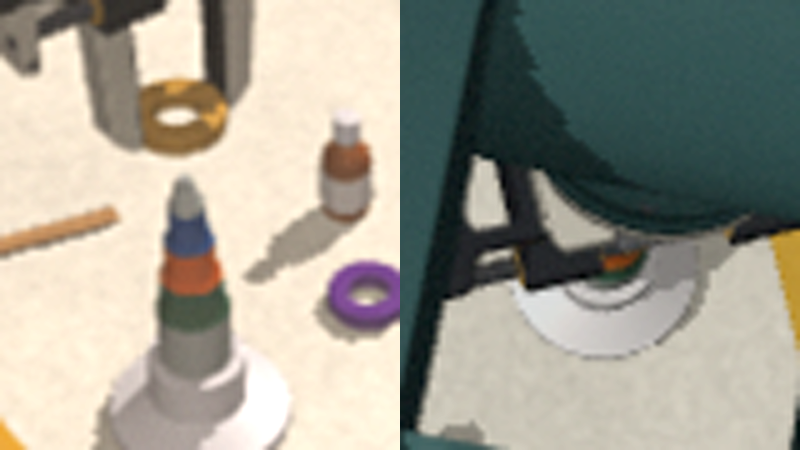

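The collar hangs above the nose: ring at (181,115) and tip at (185,180) in the scene crop. Checking alignment by projection.

```bash
python3 - <<'E'
from h import *
p=np.array((.5277,-.0675,.1969))
print((proj('scene',p)+.5-[260,150])*5)
print((proj('scene',(.5284,-.0668,.157))+.5-[260,150])*5)
for d in np.eye(3)*.003: print((proj('scene',p+d)-proj('scene',p))*5)
im=cv2.imread('pics/g1.png')[70:165,130:240]
h=cv2.cvtColor(im,cv2.COLOR_BGR2HSV); m=((h[...,0]>12)&(h[...,0]<28)&(h[...,1]>110)&(h[...,2]>60)).astype('uint8')
ys,xs=np.where(m); print(xs.min()+130,xs.max()+130,ys.min()+70,ys.max()+70)
th=np.linspace(0,6.28,90)
for z in (.1869,.1969):
    q=np.array([(proj('scene',(p[0]+.022*np.cos(t),p[1]+.022*np.sin(t),z))+.5-[260,150])*5 for t in th]); print(q.min(0),q.max(0))
E
```

```text
[176.59314147 108.94969692]
[183.36943917 179.5037763 ]
[2.35720393 4.07872919]
[ 6.57318995 -1.73324377]
[-0.36946521 -5.44095968]
141 227 79 152
[126.95323828  94.97774736] [228.63824139 160.02132648]
[125.33427809  77.10695888] [227.81789343 141.99324167]
```

```bash
python3 -m creep '[[0,0,0,0.09,-0.08,1,1],[0,0,0,0.09,-0.08,2,1],[0,0,0,0.09,-0.08,3,1],[0,0,0,0.09,-0.08,3.6,1],[0,0,0,0.09,-0.08,4.2,1],[0,0,0,0.09,-0.08,4.6,1],[0,0,0,0.09,-0.08,4.6,1],[0,0,0,0.09,-0.08,4.6,1]]'
```

```text
time: 5.9
tool_pos: [0.5287, -0.0655, 0.1434]
orientation: [[0.968, 0.252, 0.0], [0.252, -0.968, -0.0], [0.0, 0.0, -1.0]]
wrist_force: [-0.3, -0.0, -1.3]
gripper_width: 0.0424
gripper_force: 29.9
```

Now lower slowly, watching the force. For blue the home position is TCP at about 0.1237.

```bash
python3 -m creep '[[0,0,0,0,0,0.2,1],[0,0,0,0,0,0.4,1],[0,0,0,0,0,0.6,1],[0,0,0,0,0,0.8,1],[0,0,0,0,0,1,1],[0,0,0,0,0,1.2,1],[0,0,0,0,0,1.4,1],[0,0,0,0,0,1.4,1],[0,0,0,0,0,1.4,1]]'
```

```text
time: 6.8
tool_pos: [0.5287, -0.0655, 0.1292]
orientation: [[0.968, 0.252, -0.0], [0.252, -0.968, 0.0], [-0.0, -0.0, -1.0]]
wrist_force: [0.5, 0.4, -0.0]
gripper_width: 0.0424
gripper_force: 29.9
```

```bash
python3 -m creep '[[0,0,0,0,0,0.1,1],[0,0,0,0,0,0.2,1],[0,0,0,0,0,0.3,1],[0,0,0,0,0,0.4,1],[0,0,0,0,0,0.5,1],[0,0,0,0,0,0.6,1],[0,0,0,0,0,0.7,1],[0,0,0,0,0,0.7,1],[0,0,0,0,0,0.7,1]]'
```

```text
time: 7.7
tool_pos: [0.5287, -0.0656, 0.1223]
orientation: [[0.968, 0.252, 0.0], [0.252, -0.968, -0.0], [0.0, 0.0, -1.0]]
wrist_force: [-1.1, -1.5, 2.3]
gripper_width: 0.0422
gripper_force: 29.9
```

It is stopped at the blue height. There is a slight sideways force, so I'll recentre while pressing.

```bash
python3 -m creep '[[0,0,0,-0.05,0.04,0,1],[0,0,0,-0.1,0.08,0,1],[0,0,0,-0.1,0.08,0.2,1],[0,0,0,-0.1,0.08,0.4,1],[0,0,0,-0.1,0.08,0.4,1],[0,0,0,-0.1,0.08,0.4,1]]'
```

```text
time: 8.3
tool_pos: [0.528, -0.0664, 0.1183]
orientation: [[0.968, 0.252, 0.0], [0.252, -0.968, 0.0], [0.0, -0.0, -1.0]]
wrist_force: [0.2, 2.4, 4.7]
gripper_width: 0.0422
gripper_force: 29.9
```

```bash
python3 -m creep '[[0,0,0,0.01,-0.04,0.1,1],[0,0,0,0.01,-0.04,0.2,1],[0,0,0,0.01,-0.04,0.3,1],[0,0,0,0.01,-0.04,0.4,1],[0,0,0,0.01,-0.04,0.4,1],[0,0,0,0.01,-0.04,0.4,1],[0,0,0,0.01,-0.04,0.4,1],[0,0,0,0.01,-0.04,0.4,1],[0,0,0,0.01,-0.04,0.4,1],[0,0,0,0.01,-0.04,0.4,1]]'
python3 - <<'E'
from h import *
f=lambda a:np.clip(cv2.resize(a,None,fx=6,fy=6,interpolation=2)*1.4,0,255).astype('uint8')
S=viewer.capture('scene')[165:240,260:340,::-1]
cv2.imwrite('pics/g2.png',f(S))
E
```

```text
time: 9.3
tool_pos: [0.528, -0.0663, 0.1147]
orientation: [[0.968, 0.252, 0.001], [0.252, -0.968, -0.0], [0.0, 0.001, -1.0]]
wrist_force: [-2.1, 0.4, 7.7]
gripper_width: 0.0426
gripper_force: 29.9
```

View pics/g2.png

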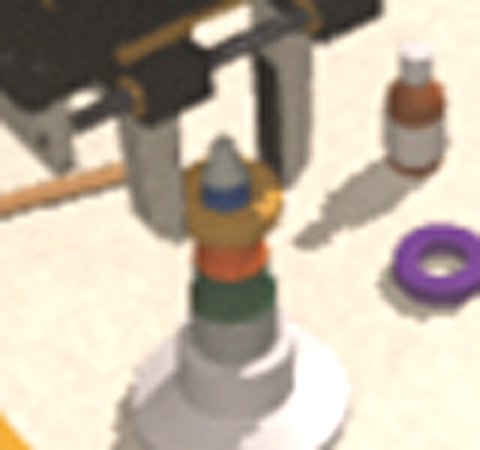

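The collar is seated level in the blue band: blue shows above it at (225,195), with orange and green below, and the mandrel is sunk. The load is about 8 N. Ease off while still pressing lightly, then release.

```bash
python3 -m creep '[[0,0,0,0,0,0,1],[0,0,0,0,0,0,1],[0,0,0,0,0,-0.1,1],[0,0,0,0,0,-0.2,1],[0,0,0,0,0,-0.3,1],[0,0,0,0,0,-0.4,1],[0,0,0,0,0,-0.5,1],[0,0,0,0,0,-0.5,1],[0,0,0,0,0,-0.5,1]]' && python3 -m creep '[[0,0,0,0,0,0,0.8],[0,0,0,0,0,0,0],[0,0,0,0,0,0,0],[0,0,0,0,0,0,0],[0,0,0,0,0,0,0],[0,0,0,0,0,0,0],[0,0,0,0,0,0,0],[0,0,0,0,0,0,0]]'
```

```text
time: 10.25
tool_pos: [0.5279, -0.0662, 0.1192]
orientation: [[0.968, 0.252, 0.0], [0.252, -0.968, -0.0], [0.0, 0.0, -1.0]]
wrist_force: [1.8, 0.4, 4.5]
gripper_width: 0.0421
gripper_force: 29.9
time: 11.05
tool_pos: [0.5278, -0.0661, 0.1192]
orientation: [[0.968, 0.252, -0.0], [0.252, -0.968, 0.0], [-0.0, -0.0, -1.0]]
wrist_force: [0.1, -0.2, 0.7]
gripper_width: 0.0911
gripper_force: 0.0
```

```bash
python3 -m creep '[[0,0,0,0,0,-1,0],[0,0,0,0,0,-3,0],[0,0,0,0,0,-6,0],[0,0,0,0,0,-9,0],[0,0,0,0,0,-10,0],[0,0,0,0,0,-10,0]]' && python3 -m creep '[[0,0,2,1.5,-4.5,0,0],[0,0,4,3,-9,0,0],[0,0,7.6,4.5,-13.5,0,0],[0,0,7.6,6,-18,0,0],[0,0,7.6,7.5,-22.5,0,0],[0,0,7.6,9.3,-28.4,0,0],[0,0,7.6,9.3,-28.4,0,0],[0,0,7.6,9.3,-28.4,0,0],[0,0,7.6,9.3,-28.4,5,0],[0,0,7.6,9.3,-28.4,8,0]]'
python3 - <<'E'
from h import *
f=lambda a:np.clip(cv2.resize(a,None,fx=5,fy=5,interpolation=2)*1.4,0,255).astype('uint8')
A=viewer.capture('scene')[:,:,::-1];S=np.hstack([A[170:250,260:340],A[150:230,385:465]])
cv2.imwrite('pics/g3.png',f(S))
E
```

```text
time: 11.65
tool_pos: [0.5284, -0.0662, 0.2208]
orientation: [[0.968, 0.252, 0.003], [0.252, -0.968, -0.0], [0.002, 0.001, -1.0]]
wrist_force: [0.5, -0.6, -0.8]
gripper_width: 0.0931
gripper_force: 0.0
time: 12.65
tool_pos: [0.5456, 0.2305, 0.136]
orientation: [[0.993, 0.121, -0.002], [0.121, -0.993, -0.001], [-0.002, 0.001, -1.0]]
wrist_force: [-0.6, -0.4, -1.5]
gripper_width: 0.0927
gripper_force: 0.0
```

View pics/g3.png

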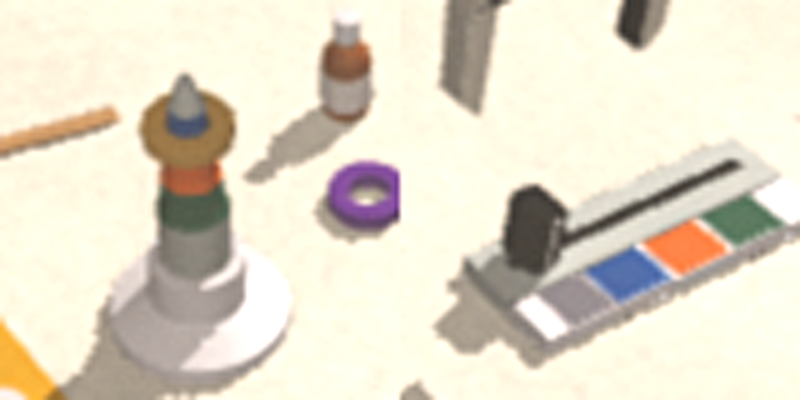

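The collar rests level in the blue band at (188,125), and the mandrel is back up. The slide is still at the grey end, around (533,225), with the fingers above it on either side. Descend and grip.

```bash
python3 -m creep '[[0,0,0,0,0,4,0],[0,0,0,0,0,7,0],[0,0,0,0,0,9,0],[0,0,0,0,0,10.8,0],[0,0,0,0,0,10.8,0],[0,0,0,0,0,10.8,0]]' && python3 -m creep '[[0,0,0,0,0,0,0.5],[0,0,0,0,0,0,0.6],[0,0,0,0,0,0,0.7],[0,0,0,0,0,0,1],[0,0,0,0,0,0,1],[0,0,0,0,0,0,1],[0,0,0,0,0,0,1],[0,0,0,0,0,0,1],[0,0,0,0,0,0,1],[0,0,0,0,0,0,1]]'
```

```text
time: 13.3
tool_pos: [0.5466, 0.2314, 0.032]
orientation: [[0.993, 0.121, 0.0], [0.121, -0.993, -0.0], [0.0, 0.0, -1.0]]
wrist_force: [0.4, 0.7, 0.3]
gripper_width: 0.093
gripper_force: 0.0
time: 14.3
tool_pos: [0.5463, 0.2323, 0.0312]
orientation: [[0.993, 0.122, 0.0], [0.122, -0.993, 0.0], [0.0, -0.0, -1.0]]
wrist_force: [0.9, 0.8, 0.1]
gripper_width: 0.0199
gripper_force: 29.9
```

```bash
python3 -m creep '[[0,0,0,0,-0.6,0,1],[0,0,0,0,-1.4,0,1],[0,0,0,0,-2.2,0,1],[0,0,0,0,-3,0,1],[0,0,0,0,-3.7,0,1],[0,0,0,0,-3.7,0,1],[0,0,0,0,-3.7,0,1]]' && python3 -m creep '[[0,0,0,0,0,0,0],[0,0,0,0,0,0,0],[0,0,0,0,0,0,0],[0,0,0,0,0,0,0],[0,0,0,0,0,0,0],[0,0,0,0,0,-4,0],[0,0,0,0,0,-8,0],[0,0,0,0,0,-12,0],[0,0,0,0,0,-15,0],[0,0,0,0,0,-15,0]]'
python3 - <<'E'
from h import *
f=lambda a:np.clip(cv2.resize(a,None,fx=5,fy=5,interpolation=2)*1.4,0,255).astype('uint8')
A=viewer.capture('scene')[:,:,::-1];S=np.hstack([A[170:250,260:340],A[150:230,385:465]])
cv2.imwrite('pics/g4.png',f(S))
E
```

```text
time: 15.0
tool_pos: [0.5409, 0.27, 0.0311]
orientation: [[0.992, 0.123, -0.002], [0.123, -0.992, 0.0], [-0.001, -0.001, -1.0]]
wrist_force: [-7.0, 0.3, 4.5]
gripper_width: 0.0194
gripper_force: 29.9
time: 16.0
tool_pos: [0.5432, 0.2695, 0.1863]
orientation: [[0.993, 0.122, 0.006], [0.122, -0.993, 0.003], [0.006, -0.002, -1.0]]
wrist_force: [-0.3, 0.2, 0.1]
gripper_width: 0.0917
gripper_force: 0.0
```

View pics/g4.png

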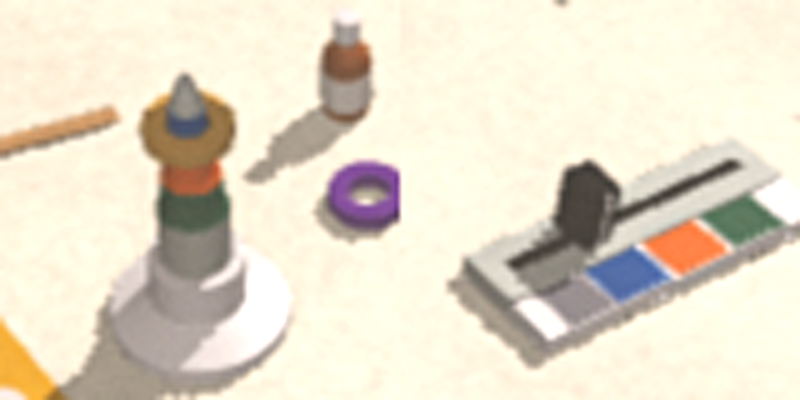

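The slide stands beside the middle of the blue field (grip base at (592,235), blue centre at (628,272)). The collar is still seated at (188,125) and the fingers are clear.

```bash
python3 -m creep '[[0,0,0,0,0,0,0],[0,0,0,0,0,0,0],[0,0,0,0,0,0,0]]'; python3 -c "from bench import ctrl; print(ctrl.close_job())"
```

```text
time: 16.35
tool_pos: [0.5414, 0.2687, 0.1799]
orientation: [[0.993, 0.122, -0.002], [0.122, -0.993, -0.001], [-0.002, 0.001, -1.0]]
wrist_force: [0.3, 0.9, -0.4]
gripper_width: 0.093
gripper_force: 0.0
the job is handed in; nothing more can be done
None
```

I handed the job in at about 16 s, verdict not shown: the napkin's collar was pressed home at about 8 N and sits level in the blue band, the slide is in the blue field and released, and nothing else was touched.

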